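Rebuild the compressor's intake filter on its stand

ROBOT

A 6-joint arm with a two-finger parallel gripper is mounted at the origin on the work surface. World frame = base frame: x ahead of the robot, y to its left, z up, the work surface at z = 0. Lengths are in m, angles in rad, forces in N, time in s.
With the tool pointing down it reaches from about 0.275 to 0.725 m from the base axis. Payload 5.6 kg.
Tool frame: the origin (TCP) lies midway between the tips of the shut fingers; the grasp point (between the pads) lies 19 mm behind it; z points along the fingers, y is the direction in which the jaws open and shut (so a half turn about z gives the same grasp; the last joint's range is limited). The gripper opens to 85 mm and grips with 20 to 120 N. Pads are 22 mm wide; open, the fingers measure 114 mm over their backs; the gripper's body (76 mm by 85 mm) begins 54 mm behind the grasp point. The pads swing forward as they close: fully open they stand 13 mm farther back than shut.
Start: joints at [1.498, 0.255, 0.108, 0, -1.424, -0.285], TCP at [0.193, 0.515, 0.231] pointing down, gripper open.
Joint ranges: [-2.95, 2.95], [-1.21, 1.97], [-1.09, 1.5], [-2.87, 1.71], [-2.94, -0.07], [-3.05, 3.05]. Speed limits (rad/s): [2.57, 2.57, 3.14, 3.14, 3.14, 3.14].

INTERFACE

Orientations are given as a rotation vector (axis times angle).
In Python, from plant import * gives the robot as it stands. The module is installed in compiled form; this text tells all that it offers.
- The arm moves only by the shell command python3 -m pendant 'ROWS'. ROWS is JSON, one flat list of numbers, 7 for each row, row after row: the turn, a rotation vector about the tool's x, y, z in rad, then the shift along the tool's x, y, z in cm, then the closure, from 0 (fully open) to 1 (shut). A call has 1 to 10 rows; each row shifts and turns the pose as measured when the row begins, along the tool's axes as they then stand; what a row does not reach is not made up. A row lasts 1/12 s, in which the tool goes at most 41.7 mm and 7.16 degrees, less where a joint would pass 70% of its speed; a pose out of reach is approached as far as the arm can. A call with a gripper value outside its range is refused whole. The fingers move at their own pace and stop on an object; the grip force is fixed at half the most. Time passes only in rows, so rows that do not move let the fingers close. It gives the time, the measured TCP pose, the force and the opening at its end, in the units of the state.
- read_state(): the state, without advancing time (a new reading comes with each control period).
- get_image(name): name is "side" or "top" or "wrist"; returns a dict with "frame" (420x560x3 uint8, red, green, blue), "fx", "fy", "cx", "cy" (pixels), "R" (3x3) and "t" (3): a world point X has camera coordinates R X + t; the wrist camera has in their place "T_tool_cam" (4x4, takes a point from camera to tool coordinates, whose origin is the TCP and whose axes are the flange's). Camera axes: x right, y down, z forward; pixel columns grow to the right and rows downward; lengths in m; the calibration is good to about 2 mm. The wrist camera is an equidistant fisheye: a pixel r from the principal point sees the ray r / f radians off the axis. A picture is of the moment at which its call begins: read the wrist's pose just before it. There is no depth.
- close_job(): hands the job in, once; it reports no verdict.
Trained networks look in a picture, given as the dict that the camera call returned (one of the last four; its "shot" number tells which), for a name from the list of things; names that differ only in an ending like _2 or _b are one class to them, and where a whole thing is asked for, a point or a joint stands for the part that bears it (a point fixed in the world has none). Each returns a list of dicts, best first, with "score" (0 to 1); they miss things now and then, are a little off and sometimes report something else, mostly with a low value. They report only what shows in the picture. A call takes as long as a camera call. They do not tell look-alikes from the thing itself.
- search_frame(picture, query): "centre" ([x, y, z] in m, in world coordinates, good to about 4 mm: the middle of the surface that is visible of it).
- trace(picture, query): "region" (420x560 bool, what is visible of it).
- mark_of(picture, query): "centre" ([x, y, z] in m, in world coordinates, good to about 4 mm: a listed point, or the origin of a listed thing).
The state is a dict: "time": time; "joints": joint angles; "joint_vel": joint speeds; "joint_torque": joint torques, N m; "position": TCP position; "ee_rot": TCP orientation; "force": force on the tool from outside, world axes, zero at the start; "torque": the same for the moment, N m; "gripper_width": opening from 0.0 (shut) to 1.0 (fully open).
Only numpy, scipy, OpenCV 4.12 (cv2) and the standard library are available. Lean on these libraries where they do the work, as an engineer would, in place of code of your own. Each camera call takes 0.05 s, during which the arm holds its last target. There are 200 camera calls.

TASK

Rebuild the intake filter on its stand: lower the steel support ring over the post onto the seat, then the pleated filter element on the ring, then the rubber gasket on top of the element, and last the cap on the gasket with its knob up. Lower each part into place rather than dropping it, and leave them all centred on the post, flat and let go. Leave the gauge, the jar, the brass coupling and the wrench where they are.

Things in the scene. Friction and masses are not known exactly. Their poses are not given: they have to be found in the camera images.
- stand: Filter stand, fixed to the bench: round grey foot 90 mm across and 8 mm high, on it an aluminium seat 44 mm across whose flat top is 20 mm above the bench, and from its middle a steel post 10 mm thick that rises 36 mm more (its tip is 56 mm above the bench). Origin on the axis at bench height, z up. The stack is built on the seat, around the post.
- ring_center (a point): Support ring: flat plain steel ring, 56 mm across, hole 26 mm, 12 mm high, about 0.12 kg, lying flat. Point: on its axis, half-way up (6 mm above its underside); z is its axis.
- element_center (a point): Filter element: pale pleated paper hollow cylinder, 54 mm across (pleats stand out under 1 mm), hole 26 mm right through, 40 mm high, about 0.08 kg, standing upright. Point: on its axis, half-way up (20 mm above its underside); z is its axis.
- gasket_center (a point): Gasket: plain black rubber ring, 46 mm across, hole 24 mm, 10 mm high, about 0.03 kg, lying flat. Point: on its axis, half-way up (5 mm above its underside); z is its axis.
- cap_knob (a point): Cap: solid aluminium disc 52 mm across and 12 mm high with a flat underside, and in its middle an upright round black knob 22 mm across that rises 26 mm above the disc (38 mm over all), about 0.10 kg; it stands knob up. Point: middle of the knob's height, on its axis, 25 mm above the cap's underside; z points up through the knob.
- gauge_center (a point): Bystander: loose pressure gauge on its back, dark round case 60 mm across and 26 mm high with a white dial on top, and a brass stem that sticks out sideways to 51 mm from the centre along its -x. Point: centre of the case, half-way up. Leave where it is.
- jar_center (a point): Bystander: closed small white plastic jar with a black lid, 52 mm across and 46 mm high. Point: its centre, half-way up. Leave where it is.
- coupling_center (a point): Bystander: brass coupling standing upright: six-sided foot about 35 mm across and 18 mm high, with a tube stub 18 mm across on it, 40 mm high over all. Point: on its axis, half-way up. Leave where it is.
- wrench_grip (a point): Bystander: steel wrench 170 mm long lying flat at the right of the work. Point: on its handle; x runs along it. Leave where it is.
There are look-alikes about, which are no part of the job. Leave any pink or red look-alike of the part that bears cap_knob alone.

How it is judged:
By the outcome, as a careful person would: the job done as asked, in the order asked, and still so for the second after the job is handed in, with the robot touching nothing.
It also fails if it takes over 112 s, if anything falls off the work surface, if the arm or the gripper's body presses on something with over 40 N, if the wrist force passes 120 N, or if a joint passes its speed limit or range.

## Working session

There is one attempt and no reset: what is moved stays moved. The work goes in short steps, Python scripts to look and compute and a shell command to move; the robot and the scene stay as the last step left them, time stands still between calls to the robot, and variables do not carry over. Pictures are saved under pics/ and viewed, about 12 in all and at most 16, crops included, and the job is handed in when it is done.

```bash
mkdir -p pics; cat > h.py <<'E'
from plant import *
import numpy as np, cv2
from scipy.spatial.transform import Rotation as Ro
N=["stand","ring_center","element_center","gasket_center","cap_knob","gauge_center","jar_center","coupling_center","wrench_grip"]
def save(p,n,crop=None,s=1):
    f=p["frame"][:,:,::-1]
    if crop: f=f[crop[1]:crop[3],crop[0]:crop[2]]
    cv2.imwrite("pics/"+n,cv2.resize(f,None,fx=s,fy=s,interpolation=cv2.INTER_CUBIC))
def proj(p,X):
    c=p["R"]@np.array(X)+p["t"]; return np.array([p["fx"]*c[0]/c[2]+p["cx"],p["fy"]*c[1]/c[2]+p["cy"]])
def back(p,uv,z):
    "pixel -> world point on the plane at height z"
    R,t=np.array(p["R"]),np.array(p["t"]); o=-R.T@t
    d=R.T@np.array([(uv[0]-p["cx"])/p["fx"],(uv[1]-p["cy"])/p["fy"],1]); return o+d*(z-o[2])/d[2]
E
python3 - <<'E'
from h import *
s=read_state();print(s["time"],s["position"],s["ee_rot"],s["gripper_width"],s["force"])
a={}
for c in("top","side"):
    p=get_image(c);save(p,c+"0.png");print(c,-np.array(p["R"]).T@p["t"],p["fx"])
    for n in N:
        for d in mark_of(p,n)[:3]:
            print(c,n,round(d["score"],2),np.round(d["centre"],3),np.round(proj(p,d["centre"])))
print(read_state()["time"])
E
```

```text
0.0 [0.19240531 0.5147349  0.23041111] [ 3.08961125e+00 -5.58846961e-01 -4.22758198e-04] 0.999291837990569 [ 0.13061725 -0.39637295  0.11262809]
top [ 0.20753728 -0.09127117  1.28157801] 544.6389456739831
top stand 0.8 [ 0.445  0.298 -0.   ] [115. 238.]
top ring_center 0.79 [ 0.463 -0.088  0.009] [277. 225.]
top element_center 0.96 [ 0.607 -0.087  0.022] [275. 166.]
top gasket_center 0.74 [ 0.647 -0.249  0.006] [340. 151.]
top cap_knob 0.83 [ 0.437 -0.32   0.028] [376. 232.]
top cap_knob 0.79 [ 0.529 -0.342  0.026] [383. 194.]
top cap_knob 0.68 [0.612 0.29  0.021] [119. 168.]
top gauge_center 0.57 [0.46  0.106 0.014] [195. 229.]
top jar_center 0.96 [0.61  0.108 0.025] [194. 167.]
top jar_center 0.54 [ 0.464 -0.088  0.004] [277. 225.]
top coupling_center 0.62 [0.612 0.288 0.019] [120. 169.]
top coupling_center 0.36 [0.609 0.106 0.024] [195. 167.]
top coupling_center 0.31 [ 0.466 -0.085  0.004] [276. 225.]
top wrench_grip 0.68 [ 0.381 -0.478  0.004] [443. 255.]
side [ 0.17962783 -0.95051091  0.73918887] 390.47469755003493
side stand 0.72 [ 0.448  0.3   -0.004] [235. 162.]
side ring_center 0.78 [ 0.468 -0.093  0.009] [273. 221.]
side ring_center 0.66 [0.464 0.107 0.016] [253. 184.]
side element_center 0.86 [ 0.611 -0.089  0.022] [316. 208.]
side element_center 0.39 [ 0.435 -0.318  0.025] [288. 273.]
side gasket_center 0.31 [0.463 0.107 0.01 ] [252. 185.]
side cap_knob 0.66 [ 0.336 -0.349  0.024] [253. 292.]
side cap_knob 0.59 [ 0.534 -0.338  0.024] [328. 269.]
side cap_knob 0.51 [ 0.466 -0.224  0.026] [287. 245.]
side gauge_center 0.74 [0.462 0.107 0.014] [252. 185.]
side jar_center 0.54 [0.606 0.104 0.021] [293. 176.]
side jar_center 0.46 [ 0.614 -0.084  0.022] [317. 207.]
side jar_center 0.39 [ 0.383 -0.474  0.005] [290. 335.]
side coupling_center 0.44 [0.609 0.292 0.019] [276. 151.]
side coupling_center 0.25 [0.463 0.105 0.015] [253. 184.]
side wrench_grip 0.59 [ 0.38  -0.475  0.005] [289. 335.]
1.0
```

View pics/top0.png

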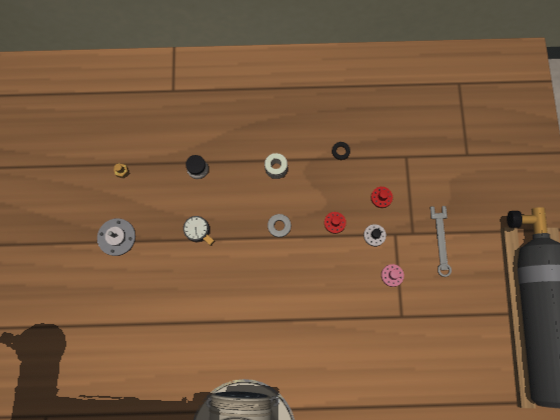

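View pics/side0.png

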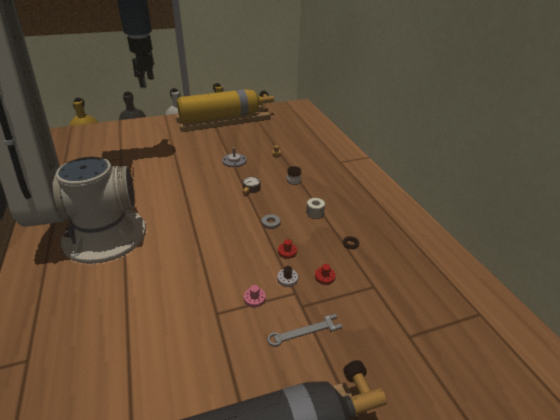

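Top view: the ring is at (279,226), the element at (276,165), the gasket at (341,151) and the stand at (116,237). Four cap-shaped things: an aluminium disc with a black knob at (375,235), red ones at (335,222) and (382,197), and a pink one at (393,275). Only the one at (375,235) matches the description. I'll confirm it in a crop and refine the positions by fitting silhouettes.

```bash
cat >> h.py <<'E'
from scipy.optimize import least_squares
# stacked discs (radius, z0, z1)
M={"stand":[(.045,0,.008),(.022,.008,.020),(.005,.02,.056)],"ring_center":[(.028,0,.012)],"element_center":[(.027,0,.04)],
"gasket_center":[(.023,0,.01)],"cap_knob":[(.026,0,.012),(.011,.012,.038)]}
A=np.linspace(0,2*np.pi,60,endpoint=False)
def hullc(pts):
    m=cv2.moments(cv2.convexHull(np.float32(pts).reshape(-1,1,2))); return np.array([m["m10"],m["m01"]])/m["m00"], m["m00"]
def model(p,n,x,y,zb=0,pr=proj):
    return hullc([pr(p,[x+r*np.cos(a),y+r*np.sin(a),z+zb]) for r,z0,z1 in M[n] for z in(z0,z1) for a in A])
def meas(mask):
    k,l,st,_=cv2.connectedComponentsWithStats(mask.astype(np.uint8)); i=1+np.argmax(st[1:,4])
    v,u=np.nonzero(l==i); return hullc(np.r_[np.c_[u-.5,v-.5],np.c_[u+.5,v-.5],np.c_[u-.5,v+.5],np.c_[u+.5,v+.5]])
def fit(p,n,mask,x0,zb=0,pr=proj):
    c,a=meas(mask); s=least_squares(lambda q:model(p,n,*q,zb,pr)[0]-c,x0[:2],diff_step=1e-3)
    return s.x,a/model(p,n,*s.x,zb,pr)[1]
E
python3 - <<'E'
from h import *
X={"stand":(.446,.299),"ring_center":(.465,-.09),"element_center":(.609,-.088),"gasket_center":(.647,-.249),"cap_knob":(.437,-.32)}
for c in("top","side"):
    p=get_image(c)
    for n in M:
        T=trace(p,n); o=[]
        for d in T:
            x,a=fit(p,n,d["region"],X[n])
            if np.hypot(*(x-X[n]))<.03: print(c,n,round(d["score"],2),np.round(x,4),"area ratio",round(a,2))
p=get_image("top");a=p["frame"][170:300,300:430];p2=get_image("side");b=p2["frame"][210:340,220:350]
cv2.imwrite("pics/cap.png",cv2.resize(np.hstack([a,b])[:,:,::-1],None,fx=3,fy=3,interpolation=cv2.INTER_CUBIC))
w=get_image("wrist");print({k:np.round(v,3).tolist() for k,v in w.items() if k not in("frame",)})
E
```

```text
top stand 0.6 [0.4468 0.2941] area ratio 0.99
top element_center 0.66 [ 0.6081 -0.0899] area ratio 1.03
top gasket_center 0.76 [ 0.6481 -0.2509] area ratio 0.96
top cap_knob 0.74 [ 0.4348 -0.3195] area ratio 1.03
side stand 0.81 [0.4457 0.2949] area ratio 0.87
side ring_center 0.59 [ 0.4646 -0.0877] area ratio 1.04
side element_center 0.51 [ 0.6102 -0.0817] area ratio 1.05
side gasket_center 0.69 [ 0.6498 -0.246 ] area ratio 1.04
side cap_knob 0.73 [ 0.4339 -0.3156] area ratio 1.03
{'fx': 325.192, 'fy': 325.192, 'cx': 279.577, 'cy': 209.871, 'T_tool_cam': [[-0.0, -0.955, -0.297, 0.076], [1.0, 0.0, -0.0, 0.0], [0.0, -0.297, 0.955, -0.142], [0.0, 0.0, 0.0, 1.0]], 'shot': 7}
```

View pics/cap.png

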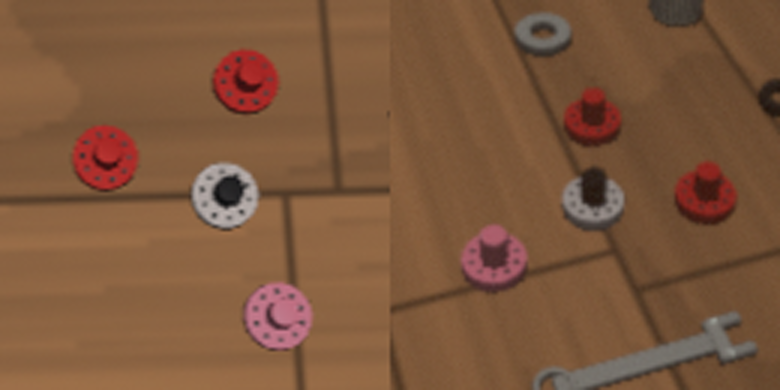

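The crop confirms it: white-grey aluminium disc with a black knob, at (225,195) in the top half and (593,200) in the side half, while the others are red or pink. Next I turn the tool to yaw 0 and go toward the ring.

```bash
cat >> h.py <<'E'
def wproj(s):
    Rt=Ro.from_rotvec(s["ee_rot"]).as_matrix(); tp=np.array(s["position"])
    def f(p,X):
        T=np.array(p["T_tool_cam"]); c=T[:3,:3].T@(Rt.T@(np.array(X)-tp)-T[:3,3])
        r=np.hypot(c[0],c[1])+1e-12; th=np.arctan2(r,c[2]); return np.array([p["cx"]+p["fx"]*th*c[0]/r,p["cy"]+p["fy"]*th*c[1]/r])
    return f
def wfit(n,x0,zb=0,name=None):
    s=read_state(); p=get_image("wrist"); f=wproj(s)
    if name: save(p,name)
    for d in trace(p,n)[:3]:
        x,a=fit(p,n,d["region"],x0,zb,f); print(n,round(d["score"],2),np.round(x,4),"ratio",round(a,2))
def go(t,yaw=0):
    s=read_state(); R=Ro.from_rotvec(s["ee_rot"]); M_=R.as_matrix()
    D=Ro.from_euler("z",yaw)*Ro.from_rotvec([np.pi,0,0])
    print("t",round(s["time"],2),"pos",np.round(s["position"],4),"shift cm",np.round(M_.T@(np.array(t)-s["position"])*100,2),"turn",np.round((R.inv()*D).as_rotvec(),3),
     "F",np.round(s["force"],1),"w",round(s["gripper_width"],3),"q",np.round(s["joints"],2))
E
python3 -m pendant '[0,0,-0.119,0,0,0,0, 0,0,-0.119,0,0,0,0, 0,0,-0.119,0,0,0,0, 0,0,0,1.7,3.7,0,0, 0,0,0,1.7,3.7,0,0, 0,0,0,1.7,3.7,0,0, 0,0,0,1.7,3.7,0,0, 0,0,0,1.7,3.7,0,0, 0,0,0,1.7,3.7,0,0, 0,0,0,1.7,3.7,0,0]'
python3 -c "
from h import *
go([.4646,-.088,.20])"
```

```text
time: 2.58
position: [0.3161, 0.2557, 0.2289]
ee_rot: [3.139, 0.044, 0.0]
force: [2.2, 0.5, 1.6]
gripper_width: 0.999
t 2.58 pos [0.3161 0.2557 0.2289] shift cm [13.88 34.76  2.96] turn [ 0.002 -0.     0.028] F [2.2 0.5 1.6] w 0.999 q [ 1.07 -0.03 -0.23  0.   -1.38  0.53]
```

```bash
python3 -m pendant '[0,0,0.028,0,0,0,0]'
python3 -c "
from h import *
wfit('stand',(.446,.295),0,'w_stand.png')"
python3 -m pendant '[0,0,0,1.5,3.7,0.3,0,0,0,0,1.5,3.7,0.3,0,0,0,0,1.5,3.7,0.3,0,0,0,0,1.5,3.7,0.3,0,0,0,0,1.5,3.7,0.3,0,0,0,0,1.5,3.7,0.3,0,0,0,0,1.5,3.7,0.3,0,0,0,0,1.5,3.7,0.3,0,0,0,0,1.5,3.7,0.3,0,0,0,0,0,1.5,0.3,0]' >/dev/null
python3 -m pendant '[0,0,0,0,0,0,0]'
python3 -c "
from h import *
wfit('ring_center',(.4646,-.088),0,'w_ring.png')
go([.4646,-.088,.20])"
```

```text
time: 2.67
position: [0.3176, 0.2508, 0.2296]
ee_rot: [3.14, -0.007, 0.002]
force: [-0.3, -0.4, -0.3]
gripper_width: 1.001
stand 0.88 [0.4479 0.2979] ratio 1.01
time: 3.68
position: [0.4639, -0.0939, 0.1967]
ee_rot: [-3.137, -0.046, -0.005]
force: [-0.3, 0.9, 0.2]
gripper_width: 0.998
ring_center 0.93 [ 0.4647 -0.0906] ratio 0.96
t 3.78 pos [ 0.4637 -0.0919  0.1972] shift cm [ 0.1  -0.38 -0.28] turn [-0.004 -0.004  0.031] F [0.  0.4 1. ] w 1.001 q [ 0.13  0.11 -0.15 -0.   -1.3   1.47]
```

```bash
python3 -m pendant '[0,0,0.03,0.1,-0.1,3.5,0,0,0,0,0,0,3.5,0,0,0,0,0,0,3.5,0,0,0,0,0,0,3.5,0,0,0,0,0,0,1.5,0,0,0,0,0,0,0,0]'
python3 -c "
from h import *
wfit('ring_center',(.4646,-.09),0,'w_ring2.png')
go([.4647,-.090,0])"
```

```text
time: 4.28
position: [0.4716, -0.0797, 0.0416]
ee_rot: [-3.135, -0.022, -0.028]
force: [-0.3, -0.5, -0.1]
gripper_width: 0.999
t 4.38 pos [ 0.4736 -0.0801  0.0446] shift cm [-1.01  1.01  4.43] turn [-0.006 -0.023  0.015] F [ 0.6  0.8 -0.2] w 1.006 q [ 0.16  0.25 -0.41 -0.   -0.89  1.43]
```

View pics/w_ring2.png

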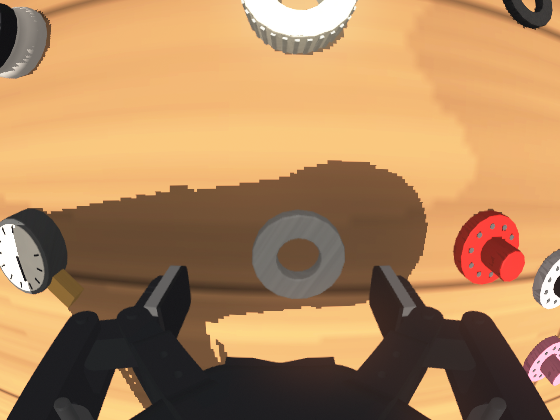

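Picture: the ring is centred at (299,257), right of the jaw midline (about 280). That agrees with the computed 1 cm correction along tool y.

```bash
python3 -m pendant '[0,-0.02,0.015,-0.9,1.0,1.5,0,0,0,0,0,0,0,0,0,0,0,0,0,0,0]'
python3 -c "
from h import *
go([.4647,-.090,0])
for n in ('ring_center',):
  p=get_image('wrist'); s=read_state()
  for d in trace(p,n)[:2]: print(fit(p,n,d['region'],(.465,-.09),0,wproj(s)))
go([.4647,-.090,0])"
```

```text
time: 4.63
position: [0.4694, -0.0883, 0.0338]
ee_rot: [-3.135, -0.006, -0.019]
force: [0.0, 0.2, 0.7]
gripper_width: 1.002
t 4.63 pos [ 0.4694 -0.0883  0.0338] shift cm [-0.51  0.18  3.38] turn [-0.006 -0.012  0.004] F [0.  0.2 0.7] w 1.002 q [ 0.14  0.27 -0.42 -0.01 -0.87  1.44]
(array([ 0.4644305 , -0.09069169]), 0.9692485281221794)
t 4.73 pos [ 0.4688 -0.0883  0.0335] shift cm [-0.45  0.19  3.35] turn [-0.006 -0.011  0.003] F [0.2 0.4 0.8] w 0.999 q [ 0.14  0.27 -0.42 -0.01 -0.87  1.44]
```

```bash
python3 -m pendant '[0,-0.01,0,-0.5,0.2,1.0,0,0,0,0,0,0,1.0,0,0,0,0,0,0,0,0]'
python3 -c "
from h import *
go([.4645,-.0905,0])"
```

```text
time: 4.98
position: [0.4655, -0.09, 0.0145]
ee_rot: [-3.135, -0.006, -0.009]
force: [-0.6, 0.3, -0.1]
gripper_width: 0.997
t 4.98 pos [ 0.4655 -0.09    0.0145] shift cm [-0.11  0.06  1.45] turn [-0.007 -0.006  0.004] F [-0.6  0.3 -0.1] w 0.997 q [ 0.14  0.29 -0.44 -0.01 -0.83  1.44]
```

```bash
python3 -m pendant '[-0.006,-0.006,0.004,-0.1,0.05,0.8,0,0,0,0,0,0,0.7,0,0,0,0,0,0,0,0]'
python3 -c "
from h import *
go([.4645,-.0905,-0.001])"
python3 -m pendant '[0,0,0,0,0,0,0.5,0,0,0,0,0,0,0.5,0,0,0,0,0,0,0.5,0,0,0,0,0,0,0.5,0,0,0,0,0,0,0.5,0,0,0,0,0,0,0.5]'
python3 -c "
from h import *
go([.4645,-.0905,-0.001])"
```

```text
time: 5.23
position: [0.4645, -0.0907, -0.0014]
ee_rot: [-3.141, 0.001, 0.0]
force: [0.0, -0.1, -0.1]
gripper_width: 0.998
t 5.23 pos [ 0.4645 -0.0907 -0.0014] shift cm [-0.   -0.02 -0.04] turn [-0.     0.    -0.001] F [ 0.  -0.1 -0.1] w 0.998 q [ 0.14  0.32 -0.46 -0.   -0.79  1.43]
time: 5.73
position: [0.4649, -0.0907, -0.0004]
ee_rot: [3.141, 0.001, 0.0]
force: [0.7, -0.3, -1.7]
gripper_width: 0.616
t 5.73 pos [ 4.649e-01 -9.070e-02 -4.000e-04] shift cm [-0.04 -0.02  0.06] turn [ 0. -0.  0.] F [ 0.7 -0.3 -1.7] w 0.616 q [ 0.14  0.32 -0.46  0.   -0.79  1.43]
```

```bash
python3 -m pendant '[0,0,0,0,0,0,1,0,0,0,0,0,0,1,0,0,0,0,0,0,1,0,0,0,0,0,-1,1,0,0,0,0,0,-2,1,0,0,0,0,0,-2,1,0,0,0,0,0,-2,1,0,0,0,0,0,0,1]'
python3 -c "
from h import *
p=get_image('wrist');save(p,'w_grip1.png')
go([.447,.296,.15])"
```

```text
time: 6.4
position: [0.4627, -0.091, 0.0703]
ee_rot: [3.141, -0.001, -0.01]
force: [0.5, 0.4, -0.5]
gripper_width: 0.62
t 6.45 pos [ 0.4617 -0.0908  0.0686] shift cm [ -1.58 -38.68  -8.12] turn [-0.     0.008 -0.001] F [-0.5  0.3 -1.5] w 0.616 q [ 0.14  0.22 -0.37 -0.   -0.98  1.43]
```

View pics/w_grip1.png

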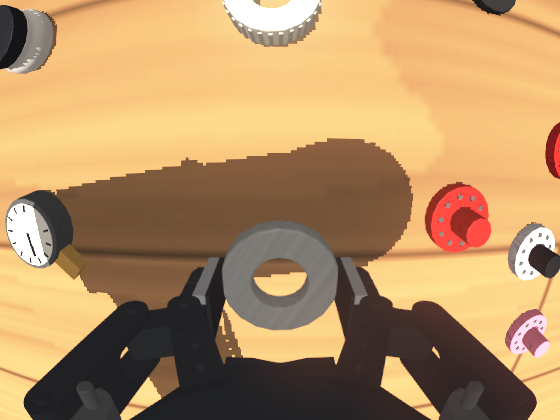

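Picture: the ring is held between the pads, centred at (280,275). I measure its offset in the hand, then carry it to the stand.

```bash
cat >> h.py <<'E'
def held(n,dz=.001,k=1):
    "offset of the held part's axis from the TCP (world xy), from the wrist camera; part underside dz above TCP"
    s=read_state(); p=get_image("wrist"); P=s["position"]
    for d in trace(p,n)[:2]:
        x,a=fit(p,n,d["region"],P,P[2]+dz,wproj(s)); print("held",n,round(d["score"],2),np.round((x-P[:2])*1e3,1),"mm ratio",round(a,2))
E
python3 -c "
from h import *
held('ring_center')"
python3 -m pendant '[0,0,0,0,0,-3,1,0,0,0,-0.1,-3.5,-2,1,0,0,0,-0.1,-4,0,1,0,0,0,-0.2,-4,0,1,0,0,0,-0.2,-4,0,1,0,0,0,-0.2,-4,0,1,0,0,0,-0.2,-4,0,1,0,0,0,-0.2,-4,0,1,0,0,0,-0.2,-4,0,1,0,0,0,-0.2,-3,0,1]'
python3 -m pendant '[0,0,0,0,0,0,1]'
python3 -c "
from h import *
held('ring_center')
wfit('stand',(.447,.296),0,'w_st2.png')
go([.447,.296,.12])"
```

```text
held ring_center 0.97 [ 0.5 -0.1] mm ratio 0.96
time: 7.38
position: [0.4388, 0.2617, 0.1064]
ee_rot: [3.135, -0.024, -0.052]
force: [0.9, -0.5, -0.9]
gripper_width: 0.621
time: 7.47
position: [0.438, 0.2662, 0.1048]
ee_rot: [3.134, -0.018, -0.054]
force: [0.7, 0.4, -1.2]
gripper_width: 0.618
held ring_center 0.67 [ 0.5 -0.1] mm ratio 0.96
stand 0.6 [0.4503 0.2985] ratio 0.95
t 7.67 pos [0.4383 0.2607 0.1055] shift cm [ 0.76 -3.53 -1.51] turn [ 0.008  0.035 -0.016] F [ 1.3 -0.9 -1. ] w 0.619 q [ 0.83  0.28 -0.19 -0.02 -1.14  0.74]
```

```bash
python3 -m pendant '[0.008,0.035,-0.016,0.9,-3.6,0,1,0,0,0,0,0,0,1,0,0,0,0,0,0,1]' >/dev/null
python3 -c "
from h import *
go([.448,.298,.085])"

```

```text
t 7.92 pos [0.4488 0.293  0.1043] shift cm [-0.08 -0.5   1.92] turn [ 0.002 -0.    -0.005] F [-0.5 -0.3 -1. ] w 0.62 q [ 0.87  0.3  -0.16  0.   -1.11  0.69]
```

```bash
python3 -m pendant '[0,0,0,-0.05,-0.5,1.5,1,0,0,0,0,0,0,1,0,0,0,0,0,0,1]' >/dev/null
python3 -c "
from h import *
go([.448,.298,.075])
held('ring_center')
wfit('stand',(.447,.296),0,'w_st3.png')
go([.448,.298,.075])"

```

```text
t 8.17 pos [0.4492 0.295  0.0895] shift cm [-0.12 -0.3   1.45] turn [ 0.002 -0.001 -0.009] F [ 0.7  0.5 -0.2] w 0.621 q [ 0.87  0.32 -0.18  0.   -1.07  0.69]
held ring_center 0.87 [ 0.4 -0.1] mm ratio 0.95
stand 0.92 [0.4559 0.2985] ratio 0.77
t 8.37 pos [0.4491 0.2957 0.0897] shift cm [-0.12 -0.23  1.47] turn [ 0.001 -0.001 -0.008] F [ 0.4  0.3 -1.2] w 0.624 q [ 0.87  0.32 -0.18  0.   -1.07  0.69]
```

View pics/w_st3.png

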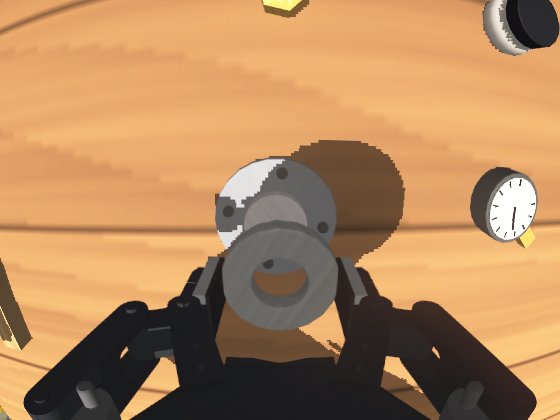

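```bash
python3 -m pendant '[0,0,-0.008,-0.1,-0.25,0,1,0,0,0,0,0,0,1]' >/dev/null
python3 -c "
from h import *
s=read_state();p=get_image('wrist');f=wproj(s);m=trace(p,'stand')[0]['region'];v,u=np.nonzero(m)
print('top row',v.min()-.5,'cols',u.min()-.5,u.max()+.5)
for x,y in((.445,.298),(.448,.298),(.451,.298),(.448,.295)):
  P=np.array([f(p,[x+.045*np.cos(a),y+.045*np.sin(a),.008]) for a in A]);print(x,y,np.round([P[:,1].min(),P[:,0].min(),P[:,0].max()],1))
go([.448,.298,.065])"

```

```text
top row 156.5 cols 219.5 339.5
0.445 0.298 [161.7 218.9 340.3]
0.448 0.298 [157.4 218.7 340.5]
0.451 0.298 [153.1 218.5 340.8]
0.448 0.295 [157.4 222.7 344.5]
t 8.63 pos [0.4485 0.298  0.0905] shift cm [-0.06  0.    2.55] turn [-0.    -0.002 -0.001] F [-0.3  0.3 -0.8] w 0.617 q [ 0.88  0.32 -0.18  0.   -1.07  0.69]
```

Foot edge rows and columns match (0.4485, 0.298) to about 1 mm, so the ring is over the axis. Lowering.

```bash
python3 -m pendant '[0,0,0,0,0,1.5,1,0,0,0,0,0,1.5,1,0,0,0,0,0,1,1,0,0,0,0,0,0,1]' >/dev/null
python3 -c "
from h import *
go([.448,.298,.020])"

```

```text
t 8.97 pos [0.4495 0.2992 0.0509] shift cm [-0.17  0.13  3.09] turn [-0.003 -0.005 -0.   ] F [ 0.3 -1.2 -1.2] w 0.618 q [ 0.88  0.36 -0.23  0.   -0.97  0.69]
```

```bash
python3 -m pendant '[-0.003,-0.005,0,-0.1,0.1,1.0,1,0,0,0,0,0,1.0,1,0,0,0,0,0,0,1]' >/dev/null
python3 -c "
from h import *
go([.448,.298,.020])"

```

```text
t 9.22 pos [0.449  0.2987 0.0303] shift cm [-0.1   0.07  1.03] turn [-0.001 -0.     0.   ] F [ 0.1 -0.8  0.1] w 0.622 q [ 0.88  0.38 -0.26 -0.   -0.93  0.69]
```

```bash
python3 -m pendant '[0,0,0,-0.05,0.05,0.4,1,0,0,0,0,0,0.4,1,0,0,0,0,0,0,1]' >/dev/null
python3 -c "
from h import *
go([.448,.298,.020])"
python3 -m pendant '[0,0,0,0,0,0.15,1,0,0,0,0,0,0.0,1]' >/dev/null
python3 -c "
from h import *
go([.448,.298,.020])"

```

```text
t 9.47 pos [0.4487 0.2984 0.0218] shift cm [-0.07  0.04  0.18] turn [-0.001 -0.001  0.001] F [ 1.  -0.1 -0.3] w 0.619 q [ 0.88  0.39 -0.27  0.   -0.91  0.69]
t 9.63 pos [0.4489 0.2985 0.0204] shift cm [-0.09  0.05  0.04] turn [-0.001 -0.001  0.001] F [ 0.1 -0.4 -1. ] w 0.619 q [ 0.88  0.39 -0.27  0.   -0.91  0.69]
```

```bash
for i in 1; do python3 -m pendant '[0,0,0,0,0,0.1,1,0,0,0,0,0,0.0,1]'; python3 -m pendant '[0,0,0,0,0,0.1,1,0,0,0,0,0,0.0,1]'; done | grep -E "pos|force"
```

```text
position: [0.4492, 0.2988, 0.0198]
force: [-0.4, 0.5, -2.0]
position: [0.4496, 0.2991, 0.0193]
force: [0.7, -1.0, -1.7]
```

```bash
for i in 1; do python3 -m pendant '[0,0,0,-0.05,0.05,0.1,1,0,0,0,0,0,0.0,1]'; python3 -m pendant '[0,0,0,0,0,0.1,1,0,0,0,0,0,0.0,1]'; done | grep -E "pos|force"
```

```text
position: [0.4498, 0.2992, 0.0193]
force: [-0.5, 0.8, -1.3]
position: [0.45, 0.2994, 0.0192]
force: [0.7, -0.6, -0.2]
```

```bash
python3 -m pendant '[0,0,0,-0.15,0.1,0.3,1,0,0,0,0,0,0.1,1]' | grep -E "pos|force"; python3 -c "
from h import *
p=get_image('wrist');save(p,'w_pl1.png',(180,180,380,360),3)"
```

```text
position: [0.4505, 0.2996, 0.0192]
force: [-2.7, -1.3, 1.8]
```

View pics/w_pl1.png

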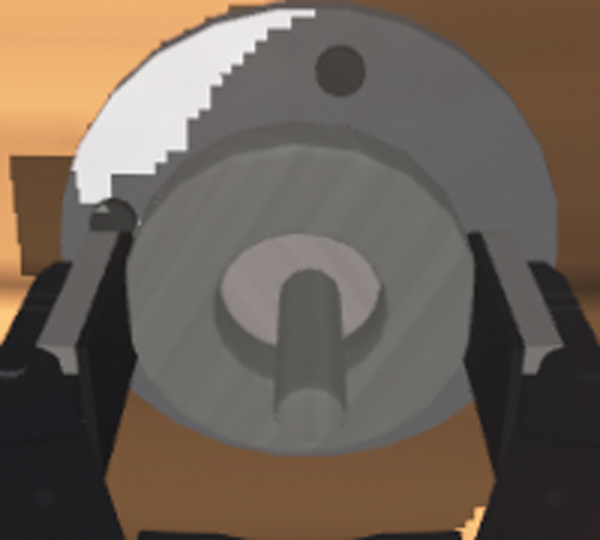

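Picture: the ring is on the seat with the post through its hole. The post base sits slightly right of the hole centre (310 against 302), so the ring is about 1.5 mm off. I lift a little, correct and lower again.

```bash
python3 -m pendant '[0,0,0,-0.2,0.15,-0.4,1,0,0,0,0,0,0,1,0,0,0,0,0,0,1]' | grep -E "pos|force"; python3 -c "
from h import *
go([.4483,.298,.0195])"
```

```text
position: [0.4481, 0.2979, 0.0231]
force: [-0.2, -0.2, -0.8]
t 10.77 pos [0.4481 0.2979 0.0231] shift cm [ 0.02 -0.01  0.36] turn [-0.007 -0.011  0.004] F [-0.2 -0.2 -0.8] w 0.621 q [ 0.88  0.38 -0.28  0.   -0.9   0.69]
```

```bash
python3 -m pendant '[-0.007,-0.011,0.004,0,0,0,1,0,0,0,0,0,0.25,1,0,0,0,0,0,0.1,1,0,0,0,0,0,0,1]' | grep -E "pos|force"; python3 -c "
from h import *
go([.4483,.298,.0195])"
```

```text
position: [0.4477, 0.2976, 0.019]
force: [-2.2, -0.4, 5.9]
t 11.1 pos [0.4477 0.2976 0.019 ] shift cm [ 0.06 -0.04 -0.05] turn [ 0.002  0.003 -0.001] F [-2.2 -0.4  5.9] w 0.619 q [ 0.88  0.4  -0.27 -0.   -0.91  0.69]
```

```bash
python3 -m pendant '[0,0,0,0,0,0,0,0,0,0,0,0,0,0,0,0,0,0,0,0,0,0,0,0,0,0,0,0,0,0,0,0,0,0,0,0,0,-2,0,0,0,0,0,0,-3,0,0,0,0,0,0,-4,0,0,0,0,0,0,-4,0,0,0,0,0,0,0,0]' | grep -E "pos|force|grip"; python3 -c "
from h import *
wfit('stand',(.4485,.298),0)
wfit('ring_center',(.4485,.298),.02,'w_r_placed.png')
go([.609,-.087,.15])"
```

```text
stand 0.72 [0.4626 0.2979] ratio 0.58
ring_center 0.74 [0.448  0.2974] ratio 0.95
t 11.3 pos [0.4476 0.2976 0.019 ] shift cm [ 16.13  38.47 -13.08] turn [ 0.001  0.002 -0.001] F [-1.8 -0.7  3.1] w 0.619 q [ 0.88  0.4  -0.27 -0.   -0.91  0.69]$: bad value
```

The call was refused because of a wrong number count in my rows. Retyping.

```bash
python3 -m pendant '[0,0,0,0,0,0,0, 0,0,0,0,0,0,0, 0,0,0,0,0,0,0, 0,0,0,0,0,0,0, 0,0,0,0,0,-2,0, 0,0,0,0,0,-3,0, 0,0,0,0,0,-4,0, 0,0,0,0,0,-4,0, 0,0,0,0,0,0,0]' | grep -E "pos|force|grip"; python3 -c "
from h import *
wfit('stand',(.4485,.298),0)
wfit('ring_center',(.4485,.298),.02,'w_r_placed.png')
go([.609,-.087,.15])"
```

```text
position: [0.4471, 0.2957, 0.15]
force: [0.7, 1.6, 0.8]
gripper_width: 1.001
stand 0.75 [0.4407 0.2976] ratio 0.47
stand 0.58 [0.4483 0.2977] ratio 0.98
ring_center 0.96 [0.448  0.2975] ratio 0.96
t 12.25 pos [0.4428 0.2929 0.141 ] shift cm [16.72 37.95 -0.57] turn [ 0.018  0.02  -0.003] F [-0.4 -0.1 -0.7] w 1.004 q [ 0.88  0.28 -0.09 -0.   -1.23  0.69]
```

Ring placed within 0.5 mm of the axis by the wrist fits. Next the element.

```bash
python3 -m pendant '[0.018,0.02,0,0,0,0,0, 0,0,0,1.7,3.8,0,0, 0,0,0,1.7,3.8,0,0, 0,0,0,1.7,3.8,0,0, 0,0,0,1.7,3.8,0,0, 0,0,0,1.7,3.8,0,0, 0,0,0,1.7,3.8,0,0, 0,0,0,1.7,3.8,0,0, 0,0,0,1.7,3.8,0,0, 0,0,0,1.5,3,0,0]' >/dev/null;  python3 -m pendant '[0,0,0,0,0,0,0]' >/dev/null; python3 -c "
from h import *
wfit('element_center',(.609,-.087),0)
go([.609,-.087,.15])"
```

```text
element_center 0.98 [ 0.6097 -0.0863] ratio 0.98
t 13.27 pos [ 0.5857 -0.0464  0.121 ] shift cm [ 2.21  4.11 -2.93] turn [0.01  0.031 0.008] F [ 0.   0.1 -0.7] w 1.002 q [ 0.19  0.4   0.03  0.   -1.23  1.39]
```

```bash
python3 -m pendant '[0.01,0.031,0.008,2.2,3.2,1,0, 0,0,0,0,0.7,2,0, 0,0,0,0,0,0,0]' >/dev/null; python3 -c "
from h import *
wfit('element_center',(.609,-.087),0)
go([.6095,-.0865,.005])"
```

```text
element_center 0.62 [ 0.6099 -0.0869] ratio 1.02
t 13.62 pos [ 0.6093 -0.0826  0.0917] shift cm [-0.02  0.39  8.67] turn [ 0.    -0.004  0.005] F [-0.8 -0.1  1.1] w 1.003 q [ 0.12  0.45  0.03  0.   -1.15  1.46]
```

```bash
python3 -m pendant '[0,-0.004,0.005,0.05,0.4,2,0, 0,0,0,0,0,2,0, 0,0,0,0,0,1.5,0, 0,0,0,0,0,0,0]' >/dev/null; python3 -c "
from h import *
wfit('element_center',(.609,-.087),0)
go([.6097,-.0867,.005])"
```

```text
t 14.05 pos [ 0.615  -0.0815  0.0447] shift cm [-0.59  0.51  3.97] turn [ 0.002 -0.014  0.008] F [ 0.2 -1.1 -0.1] w 1.0 q [ 0.12  0.5  -0.03  0.   -1.03  1.46]
```

```bash
python3 -m pendant '[0.002,-0.014,0.008,-0.6,0.5,0.5,0, 0,0,0,0,0,0,0]' >/dev/null; python3 -c "
from h import *
wfit('element_center',(.609,-.087),0)
go([.6097,-.0867,.005])"
python3 -m pendant '[0,0,0,-0.1,0.1,1.3,0, 0,0,0,-0.1,0.1,1.3,0, 0,0,0,0,0,0,0]' >/dev/null; python3 -c "
from h import *
go([.6097,-.0867,.005])"
```

```text
element_center 0.93 [ 0.61   -0.0868] ratio 0.99
t 14.32 pos [ 0.6116 -0.0855  0.0436] shift cm [-0.22  0.12  3.86] turn [ 0.    -0.007  0.003] F [ 0.1 -0.7  0.2] w 1.004 q [ 0.11  0.5  -0.03  0.   -1.04  1.46]
t 14.57 pos [ 0.612  -0.0876  0.0203] shift cm [-0.25 -0.09  1.52] turn [ 0.    -0.013  0.003] F [-0.1 -0.8 -0.6] w 0.998 q [ 0.11  0.52 -0.06  0.   -0.98  1.46]
```

```bash

python3 -m pendant '[0,-0.013,0.003,-0.25,-0.1,0.7,0, 0,0,0,-0.1,0,0.8,0, 0,0,0,0,0,0,0]' >/dev/null; python3 -c "
from h import *
go([.610,-.0867,.005])"
```

```text
t 14.82 pos [ 0.6095 -0.0867  0.0061] shift cm [0.05 0.   0.11] turn [ 0.    -0.001 -0.001] F [-0.1  0.6 -0.3] w 1.0 q [ 0.11  0.54 -0.07  0.   -0.96  1.46]
```

Positioned and level. Close and lift.

```bash

python3 -m pendant '[0,0,0,0,0,0,1, 0,0,0,0,0,0,1, 0,0,0,0,0,0,1, 0,0,0,0,0,0,1, 0,0,0,0,0,0,1, 0,0,0,0,0,0,1, 0,0,0,0,0,0,1, 0,0,0,0,0,-1,1, 0,0,0,0,0,-2,1, 0,0,0,0,0,0,1]' |grep -E "pos|force|grip"; python3 -c "
from h import *
held('element_center',-.006)
go([.4483,.2978,.15])"
```

```text
position: [0.6096, -0.0868, 0.0389]
force: [0.9, -0.4, 0.2]
gripper_width: 0.621
held element_center 0.89 [ 0.7 -0. ] mm ratio 0.97
t 15.75 pos [ 0.6076 -0.0864  0.0356] shift cm [-16.02 -38.4  -11.38] turn [-0.     0.004 -0.001] F [-0.7 -0.7 -1. ] w 0.623 q [ 0.11  0.5  -0.04 -0.   -1.03  1.46]
```

```bash

python3 -m pendant '[0,0,0,0,0,-3,1, 0,0,0,0,0,-3.5,1, 0,0,0,-1.2,-3,-1.5,1, 0,0,0,-1.6,-3.8,0,1, 0,0,0,-1.6,-3.8,0,1, 0,0,0,-1.6,-3.8,0,1, 0,0,0,-1.6,-3.8,0,1, 0,0,0,-1.6,-3.8,0,1, 0,0,0,-1.6,-3.8,0,1, 0,0,0,-1.6,-3.8,0,1]' |grep -E "pos|force|grip"
python3 -m pendant '[0,0,0,-0.8,-2,0,1, 0,0,0,0,0,0,1]' >/dev/null; python3 -c "
from h import *
held('element_center',-.006)
go([.4483,.2978,.12])"
```

```text
position: [0.481, 0.2098, 0.1154]
force: [1.9, 0.4, -0.9]
gripper_width: 0.624
held element_center 0.84 [ 0.8 -0.3] mm ratio 0.97
t 16.85 pos [0.4704 0.2338 0.1147] shift cm [-2.29 -6.38 -0.5 ] turn [ 0.     0.014 -0.011] F [ 0.  -0.3 -1.3] w 0.622 q [ 0.75  0.28 -0.16 -0.01 -1.14  0.81]
```

```bash

python3 -m pendant '[0,0.014,-0.011,-1.2,-3.2,0,1, 0,0,0,-1.0,-2.8,0,1, 0,0,0,0,0,0,1]' >/dev/null; python3 -c "
from h import *
held('element_center',-.006)
go([.4475,.2979,.08])"
```

```text
held element_center 0.78 [ 0.7 -0.1] mm ratio 0.98
held element_center 0.71 [ 40.9 -97.9] mm ratio 0.3
t 17.2 pos [0.4503 0.289  0.114 ] shift cm [-0.28 -0.9   3.4 ] turn [ 0.003  0.001 -0.007] F [-0.1 -1.  -1.3] w 0.629 q [ 0.86  0.29 -0.15  0.   -1.13  0.7 ]
```

```bash

python3 -m pendant '[0.003,0,-0.007,-0.3,-0.9,0.5,1, 0,0,0,0,0,0.8,1, 0,0,0,0,0,0,1]' >/dev/null; python3 -c "
from h import *
go([.4475,.2979,.08])
s=read_state();p=get_image('wrist');f=wproj(s);save(p,'w_el.png')
m=trace(p,'stand')[0]['region'];v,u=np.nonzero(m)
print('top row',v.min()-.5,'cols',u.min()-.5,u.max()+.5)
P=np.array([f(p,[.4483+.045*np.cos(a),.2977+.045*np.sin(a),.008]) for a in A]);print(np.round([P[:,1].min(),P[:,0].min(),P[:,0].max()],1))"
```

```text
t 17.45 pos [0.4483 0.2955 0.0996] shift cm [-0.08 -0.24  1.96] turn [ 0.001  0.002 -0.004] F [-1.   0.2 -1.8] w 0.62 q [ 0.87  0.31 -0.16 -0.   -1.1   0.69]
top row 153.5 cols 217.5 335.5
[154.6 217.5 335.3]
```

```bash

python3 -m pendant '[0,0,-0.004,-0.1,-0.25,1.0,1, 0,0,0,0,0,1.0,1, 0,0,0,0,0,0,1]' >/dev/null; python3 -c "
from h import *
go([.4475,.2979,.038])"

```

```text
t 17.8 pos [0.4488 0.298  0.0797] shift cm [-0.13  0.01  4.17] turn [-0.001 -0.001 -0.001] F [-0.9 -0.4 -1. ] w 0.619 q [ 0.88  0.33 -0.19 -0.   -1.05  0.69]
```

```bash

python3 -m pendant '[0,0,0,-0.15,0.05,1.0,1, 0,0,0,-0.05,0.05,1.0,1, 0,0,0,0,0,0,1]' >/dev/null; python3 -c "
from h import *
go([.4475,.2979,.038])"
python3 -m pendant '[0,0,0,-0.1,0.05,0.8,1, 0,0,0,-0.05,0.0,0.6,1, 0,0,0,0,0,0,1]' >/dev/null; python3 -c "
from h import *
go([.4475,.2979,.038])"

```

```text
t 18.05 pos [0.4466 0.2964 0.0579] shift cm [ 0.09 -0.15  1.99] turn [-0.    -0.    -0.001] F [-0.1 -0.5 -0.3] w 0.624 q [ 0.88  0.35 -0.23  0.   -1.    0.69]
t 18.3 pos [0.4452 0.2959 0.0429] shift cm [ 0.23 -0.2   0.49] turn [ 0.    -0.    -0.001] F [ 0.  -0.9 -0.4] w 0.627 q [ 0.88  0.36 -0.25  0.   -0.96  0.69]
```

```bash

python3 -m pendant '[0,0,0,0.25,-0.2,0.2,1, 0,0,0,0,0,0,1, 0,0,0,0,0,0,1]' >/dev/null; python3 -c "
from h import *
held('element_center',-.006)
go([.4475,.2979,.038])"

```

```text
held element_center 0.74 [ 0.8 -0.2] mm ratio 0.97
t 18.65 pos [0.4482 0.2983 0.0411] shift cm [-0.07  0.04  0.31] turn [-0.    -0.001 -0.   ] F [-0.1 -0.2 -0.5] w 0.618 q [ 0.88  0.37 -0.24  0.   -0.96  0.69]
```

```bash

python3 -m pendant '[0,0,0,-0.07,0.04,0.2,1, 0,0,0,0,0,0.1,1, 0,0,0,0,0,0,1]' |grep -E "pos|force"; python3 -m pendant '[0,0,0,0,0,0.2,1, 0,0,0,0,0,0,1]' |grep -E "pos|force"; python3 -c "
from h import *
go([.4475,.2979,.038])"

```

```text
position: [0.4478, 0.2982, 0.0393]
force: [-0.6, 0.1, -0.7]
position: [0.4482, 0.2985, 0.0396]
force: [0.0, 0.1, -1.4]
t 19.07 pos [0.4482 0.2985 0.0396] shift cm [-0.07  0.06  0.16] turn [-0.002 -0.004  0.001] F [ 0.   0.1 -1.4] w 0.62 q [ 0.88  0.37 -0.25  0.   -0.95  0.69]
```

```bash

python3 -m pendant '[-0.002,-0.004,0,-0.07,0.06,0.25,1, 0,0,0,0,0,0.1,1]' |grep -E "pos|force";  python3 -m pendant '[0,0,0,0,0,0.1,1]' |grep -E "pos|force"; python3 -c "
from h import *
go([.4475,.2979,.038])"

```

```text
position: [0.4486, 0.2987, 0.0391]
force: [-3.0, -1.1, 6.3]
position: [0.4487, 0.2988, 0.039]
force: [-4.8, -1.5, 8.6]
t 19.32 pos [0.4487 0.2988 0.039 ] shift cm [-0.12  0.09  0.1 ] turn [-0.002 -0.004  0.003] F [-4.8 -1.5  8.6] w 0.625 q [ 0.88  0.37 -0.25  0.   -0.95  0.69]
```

```bash

python3 -m pendant '[-0.002,-0.004,0.003,-0.12,0.08,-0.3,1, 0,0,0,0,0,0,1]' |grep -E "pos|force"; python3 -c "
from h import *
go([.4475,.2979,.039])"

```

```text
position: [0.4474, 0.298, 0.0422]
force: [0.5, -0.6, -1.1]
t 19.48 pos [0.4474 0.298  0.0422] shift cm [0.01 0.01 0.32] turn [-0.  0. -0.] F [ 0.5 -0.6 -1.1] w 0.621 q [ 0.88  0.37 -0.24 -0.   -0.96  0.69]
```

```bash

python3 -m pendant '[0,0,0,0,0,0.25,1, 0,0,0,0,0,0.15,1, 0,0,0,0,0,0,1]' |grep -E "pos|force"; python3 -c "
from h import *
go([.4475,.2979,.039])"

```

```text
position: [0.4477, 0.2981, 0.0392]
force: [-0.3, 0.4, 0.8]
t 19.73 pos [0.4477 0.2981 0.0392] shift cm [-0.02  0.02  0.02] turn [-0.    -0.001 -0.   ] F [-0.3  0.4  0.8] w 0.625 q [ 0.88  0.37 -0.25  0.   -0.95  0.69]
```

```bash
python3 -m pendant '[0,0,0,0,0,0.05,0.8, 0,0,0,0,0,0,0.3, 0,0,0,0,0,0,0, 0,0,0,0,0,0,0, 0,0,0,0,0,0,0, 0,0,0,0,0,-3,0, 0,0,0,0,0,-4,0, 0,0,0,0,0,-4,0, 0,0,0,0,0,-2,0, 0,0,0,0,0,0,0]' | grep -E "pos|force|grip"; python3 -c "
from h import *
wfit('element_center',(.4485,.298),.032,'w_e_placed.png')
go([.648,-.249,.15])"
```

```text
position: [0.4465, 0.296, 0.1693]
force: [-0.0, -0.2, 0.0]
gripper_width: 1.001
element_center 0.63 [0.4474 0.298 ] ratio 1.02
t 20.67 pos [0.445  0.2951 0.1656] shift cm [20.4  54.36  1.91] turn [ 0.01   0.01  -0.001] F [ 0.1 -0.1 -0.1] w 1.001 q [ 0.88  0.26 -0.05 -0.   -1.27  0.69]
```

View pics/w_e_placed.png

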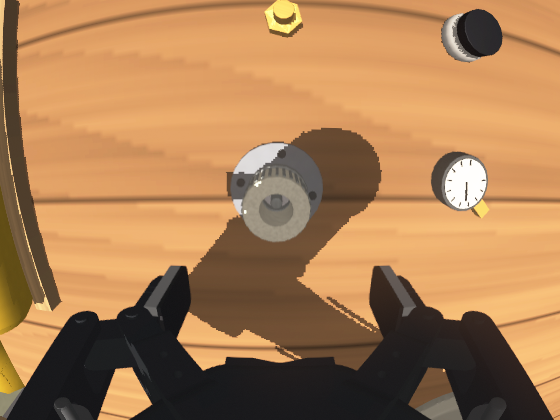

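Picture: the element stands upright on the ring with the post showing in its bore at (276,205), less than 1 mm off. Next the gasket.

```bash
python3 -m pendant '[0.01,0.01,0,0,2,0,0, 0,0,0,1.4,3.8,0,0, 0,0,0,1.4,3.8,0,0, 0,0,0,1.4,3.8,0,0, 0,0,0,1.4,3.8,0,0, 0,0,0,1.4,3.8,0,0, 0,0,0,1.4,3.8,0,0, 0,0,0,1.4,3.8,0,0, 0,0,0,1.4,3.8,0,0, 0,0,0,1.4,3.8,0,0]' >/dev/null;  python3 -m pendant '[0,0,0,1.4,3.8,0,0, 0,0,0,1.4,3.8,0,0, 0,0,0,1.4,3.8,0,0, 0,0,0,0,0,0,0]' >/dev/null; python3 -c "
from h import *
wfit('gasket_center',(.648,-.249),0)
go([.648,-.249,.10])"
```

```text
gasket_center 0.68 [ 0.649  -0.2485] ratio 1.01
t 21.93 pos [ 0.6031 -0.1945  0.1345] shift cm [4.61 5.47 3.26] turn [0.003 0.046 0.006] F [-0.9  0.5 -0.2] w 1.0 q [-0.06  0.49  0.21  0.01 -1.33  1.64]
```

```bash
python3 -m pendant '[0.003,0.046,0.006,2.2,2.7,0,0, 0,0,0,2,2.5,2,0, 0,0,0,0,0,2,0, 0,0,0,0,0,0,0]' >/dev/null; python3 -c "
from h import *
wfit('gasket_center',(.648,-.249),0)
go([.649,-.249,.05])"
```

```text
gasket_center 0.92 [ 0.6494 -0.2481] ratio 0.99
t 22.37 pos [ 0.6467 -0.2437  0.0925] shift cm [0.22 0.53 4.25] turn [ 0.    -0.001  0.006] F [-0.2 -0.5  1.9] w 1.0 q [-0.14  0.6   0.28 -0.   -1.25  1.71]
```

```bash
python3 -m pendant '[0,0,0.006,0.2,0.5,2,0, 0,0,0,-0.1,0,2,0, 0,0,0,-0.1,0,1,0, 0,0,0,0,0,0,0]' >/dev/null; python3 -c "
from h import *
wfit('gasket_center',(.648,-.249),0)
go([.6494,-.2483,.02])"
```

```text
gasket_center 0.73 [ 0.6491 -0.2481] ratio 0.99
t 22.8 pos [ 0.6513 -0.2458  0.0515] shift cm [-0.23  0.23  3.15] turn [ 0.005 -0.015  0.006] F [-0.6  0.2  0.6] w 1.0 q [-0.14  0.62  0.22  0.   -1.15  1.71]
```

```bash
python3 -m pendant '[0.005,-0.015,0.006,-0.2,0.2,1,0, 0,0,0,-0.15,0,1.5,0, 0,0,0,-0.1,0,0.7,0, 0,0,0,0,0,0,0]' >/dev/null; python3 -c "
from h import *
wfit('gasket_center',(.648,-.249),0)
go([.6493,-.2482,0])"
```

```text
gasket_center 0.69 [ 0.6493 -0.2482] ratio 0.98
t 23.23 pos [ 0.6506 -0.2484  0.0253] shift cm [-0.15 -0.03  2.53] turn [ 0.003 -0.008  0.002] F [ 0.9  0.3 -1. ] w 1.002 q [-0.14  0.65  0.2   0.   -1.11  1.71]
```

```bash
python3 -m pendant '[0.003,-0.008,0.002,-0.2,0,0.8,0, 0,0,0,-0.1,0,0.9,0, 0,0,0,0,0,0.5,0, 0,0,0,0,0,0,0]' >/dev/null; python3 -c "
from h import *
go([.6493,-.2482,0])"
```

```text
t 23.57 pos [ 0.6487 -0.249   0.0035] shift cm [ 0.06 -0.08  0.35] turn [ 0.    -0.003 -0.001] F [-0.2  0.1 -0.4] w 1.004 q [-0.14  0.67  0.18 -0.   -1.07  1.71]
```

```bash
python3 -m pendant '[0,-0.003,0,0.05,-0.07,0.4,0, 0,0,0,0,0,0,0]' >/dev/null; python3 -c "
from h import *
go([.6493,-.2482,0])"
python3 -m pendant '[0,0,0,0,0,0,1, 0,0,0,0,0,0,1, 0,0,0,0,0,0,1, 0,0,0,0,0,0,1, 0,0,0,0,0,0,1, 0,0,0,0,0,0,1, 0,0,0,0,0,0,1, 0,0,0,0,0,0,1]' |grep -E "pos|force|grip"
```

```text
t 23.73 pos [ 0.6489 -0.2482 -0.0014] shift cm [ 0.04 -0.   -0.14] turn [ 0.     0.002 -0.001] F [-0.1  0.  -0.9] w 1.001 q [-0.14  0.68  0.18  0.   -1.07  1.71]
position: [0.65, -0.2484, 0.0004]
force: [0.8, -0.3, 0.5]
gripper_width: 0.51
```

```bash

python3 -m pendant '[0,0,0,0,0,-1,1, 0,0,0,0,0,-2,1, 0,0,0,0,0,0,1]' |grep -E "pos|force|grip"; python3 -c "
from h import *
held('gasket_center',0.0)
go([.4483,.2978,.17])"
```

```text
position: [0.6491, -0.2484, 0.0312]
force: [0.5, -0.9, 1.3]
gripper_width: 0.508
held gasket_center 0.88 [-0.3 -0.1] mm ratio 0.94
t 24.75 pos [ 0.6473 -0.2475  0.0277] shift cm [-20.05 -54.53 -14.02] turn [-0.002  0.006 -0.001] F [-0.5  0.3 -1.2] w 0.502 q [-0.14  0.65  0.21 -0.   -1.13  1.71]
```

```bash

python3 -m pendant '[0,0,0,0,0,-3,1, 0,0,0,0,0,-3.5,1, 0,0,0,-0.5,-1,-3,1, 0,0,0,-1.4,-3.8,0,1, 0,0,0,-1.4,-3.8,0,1, 0,0,0,-1.4,-3.8,0,1, 0,0,0,-1.4,-3.8,0,1, 0,0,0,-1.4,-3.8,0,1, 0,0,0,-1.4,-3.8,0,1, 0,0,0,-1.4,-3.8,0,1]' >/dev/null
python3 -m pendant '[0,0,0,-1.4,-3.8,0,1, 0,0,0,-1.4,-3.8,0,1, 0,0,0,-1.4,-3.8,0,1, 0,0,0,-1.4,-3.8,0,1, 0,0,0,0,0,0,1]' |grep -E "pos|force|grip"; python3 -c "
from h import *
held('gasket_center',0)
go([.4483,.2978,.13])"
```

```text
position: [0.4806, 0.192, 0.124]
force: [-0.8, 0.1, 0.0]
gripper_width: 0.505
held gasket_center 0.81 [-0.3 -0.1] mm ratio 0.97
t 26.1 pos [0.4817 0.1882 0.1239] shift cm [ -3.48 -10.92  -0.52] turn [-0.004  0.017 -0.012] F [-0.  -0.5 -0.2] w 0.503 q [ 0.67  0.26 -0.16 -0.01 -1.16  0.9 ]
```

```bash

python3 -m pendant '[-0.004,0.017,-0.012,-1.1,-3.6,-0.3,1, 0,0,0,-1.1,-3.4,0,1, 0,0,0,-1.1,-3.2,0,1, 0,0,0,0,0,0,1]' |grep -E "pos|force|grip"; python3 -c "
from h import *
go([.4485,.2978,.11])"
```

```text
position: [0.4506, 0.2879, 0.1264]
force: [0.8, -0.1, 0.0]
gripper_width: 0.504
t 26.43 pos [0.4506 0.2879 0.1264] shift cm [-0.22 -0.99  1.64] turn [ 0.003 -0.    -0.009] F [ 0.8 -0.1  0. ] w 0.504 q [ 0.86  0.28 -0.13  0.   -1.16  0.7 ]
```

```bash

python3 -m pendant '[0.003,0,-0.009,-0.2,-1,0.8,1, 0,0,0,0,0,0.8,1, 0,0,0,0,0,0,1]' >/dev/null; python3 -c "
from h import *
held('gasket_center',0)
go([.4485,.2978,.08])
s=read_state();p=get_image('wrist');f=wproj(s);save(p,'w_ga.png')
m=trace(p,'stand')[0]['region'];v,u=np.nonzero(m)
print('top row',v.min()-.5,'cols',u.min()-.5,u.max()+.5)
P=np.array([f(p,[.4483+.045*np.cos(a),.2977+.045*np.sin(a),.008]) for a in A]);print(np.round([P[:,1].min(),P[:,0].min(),P[:,0].max()],1))"
```

```text
held gasket_center 0.79 [-0.2 -0.1] mm ratio 0.96
t 26.78 pos [0.4502 0.2971 0.1098] shift cm [-0.17 -0.06  2.98] turn [-0.    -0.001 -0.002] F [-1.  -1.1  0.5] w 0.504 q [ 0.87  0.3  -0.15  0.   -1.12  0.69]
top row 155.5 cols 222.5 335.5
[155.6 222.2 335.3]
```

```bash

python3 -m pendant '[0,0,0,-0.2,0,1.0,1, 0,0,0,-0.1,0.05,0.9,1, 0,0,0,0,0,0,1]' >/dev/null; python3 -c "
from h import *
go([.4485,.2978,.072])"
python3 -m pendant '[0,0,0,0,0,0.5,1, 0,0,0,0,0,0,1]' >/dev/null; python3 -c "
from h import *
go([.4485,.2978,.072])"
```

```text
t 27.13 pos [0.449  0.2963 0.0923] shift cm [-0.06 -0.15  2.03] turn [-0.004 -0.005 -0.004] F [ 0.2 -0.5 -1.1] w 0.504 q [ 0.88  0.31 -0.18  0.   -1.07  0.69]
t 27.3 pos [0.4493 0.2957 0.0872] shift cm [-0.09 -0.2   1.52] turn [-0.004 -0.005 -0.004] F [-0.8  0.3 -0.8] w 0.505 q [ 0.87  0.32 -0.19  0.   -1.06  0.69]
```

```bash

python3 -m pendant '[-0.004,-0.005,-0.004,-0.1,-0.2,0.5,1, 0,0,0,0,0,0.5,1, 0,0,0,0,0,0,1]' >/dev/null; python3 -c "
from h import *
go([.4485,.2978,.072])"
```

```text
t 27.55 pos [0.4488 0.2982 0.077 ] shift cm [-0.03  0.04  0.5 ] turn [-0. -0. -0.] F [ 0.5 -0.6  0.2] w 0.505 q [ 0.88  0.33 -0.19  0.   -1.04  0.69]
```

```bash

python3 -m pendant '[0,0,0,-0.05,0.03,0.25,1, 0,0,0,0,0,0.2,1, 0,0,0,0,0,0,1]' |grep -E "pos|force"; python3 -m pendant '[0,0,0,0,0,0.15,1, 0,0,0,0,0,0,1]' |grep -E "pos|force"; python3 -c "
from h import *
go([.4485,.2978,.072])"
```

```text
position: [0.4484, 0.2981, 0.0719]
force: [0.2, 0.3, 0.2]
position: [0.449, 0.2984, 0.0719]
force: [-0.5, 0.4, -0.3]
t 27.97 pos [0.449  0.2984 0.0719] shift cm [-0.05  0.06 -0.01] turn [-0.    -0.002  0.001] F [-0.5  0.4 -0.3] w 0.502 q [ 0.88  0.34 -0.2   0.   -1.03  0.69]
```

```bash

python3 -m pendant '[0,-0.002,0.001,-0.1,0.06,0.2,1, 0,0,0,0,0,0,1]' |grep -E "pos|force";  python3 -m pendant '[0,0,0,0,0,0.2,1]' |grep -E "pos|force"
```

```text
position: [0.4494, 0.2987, 0.0719]
force: [-0.1, 0.1, -0.9]
position: [0.4501, 0.299, 0.0713]
force: [-5.9, -2.5, 21.9]
```

```bash

python3 -m pendant '[0,0,0,-0.15,0.12,-0.35,1, 0,0,0,0,0,0,1, 0,0,0,0,0,0,1]' |grep -E "pos|force";  python3 -c "
from h import *
held('gasket_center',0)
go([.4485,.2978,.0715])"
```

```text
position: [0.4485, 0.2978, 0.0749]
force: [-0.7, -0.4, -0.7]
t 28.57 pos [0.4485 0.2977 0.0748] shift cm [-0.   -0.01  0.33] turn [-0.004 -0.006  0.002] F [-0.5  0.8 -0.1] w 0.506 q [ 0.88  0.33 -0.21  0.   -1.03  0.69]
```

```bash

python3 -m pendant '[-0.004,-0.006,0.002,0,0,0.2,1, 0,0,0,0,0,0.15,1, 0,0,0,0,0,0,1]' |grep -E "pos|force";  python3 -c "
from h import *
go([.4485,.2978,.0715])"
```

```text
position: [0.4487, 0.2978, 0.0715]
force: [-2.1, -1.1, 4.1]
t 28.82 pos [0.4487 0.2978 0.0715] shift cm [-0.02 -0.   -0.  ] turn [ 0.001  0.    -0.   ] F [-2.1 -1.1  4.1] w 0.507 q [ 0.88  0.34 -0.2   0.   -1.03  0.69]
```

In contact (about 4 N), centred and level. Release and retreat.

```bash
python3 -m pendant '[0,0,0,0,0,0,0.4, 0,0,0,0,0,0,0.2, 0,0,0,0,0,0,0, 0,0,0,0,0,0,0, 0,0,0,0,0,0,0, 0,0,0,0,0,-3,0, 0,0,0,0,0,-4,0, 0,0,0,0,0,-4,0, 0,0,0,0,0,0,0]' | grep -E "pos|force|grip"; python3 -c "
from h import *
wfit('gasket_center',(.4485,.298),.072,'w_g_placed.png')
wfit('element_center',(.4485,.298),.032)
wfit('stand',(.4485,.298),0)
go([.434,-.318,.19])
import cv2;i=cv2.imread('pics/w_g_placed.png')[100:320,170:390];cv2.imwrite('pics/w_g_c.png',cv2.resize(i,None,fx=2.5,fy=2.5))"
```

```text
position: [0.4474, 0.2958, 0.1811]
force: [1.4, 1.1, 0.9]
gripper_width: 0.998
gasket_center 0.75 [0.4491 0.2974] ratio 0.98
gasket_center 0.44 [0.4709 0.1424] ratio 1.42
element_center 0.56 [0.4492 0.2985] ratio 0.95
stand 0.86 [0.4533 0.2974] ratio 0.86
t 29.87 pos [0.4433 0.2931 0.1717] shift cm [-0.81 61.14 -0.66] turn [ 0.019  0.02  -0.002] F [-0.3  0.7  0.2] w 0.999 q [ 0.88  0.26 -0.03 -0.   -1.3   0.69]
```

View pics/w_g_c.png

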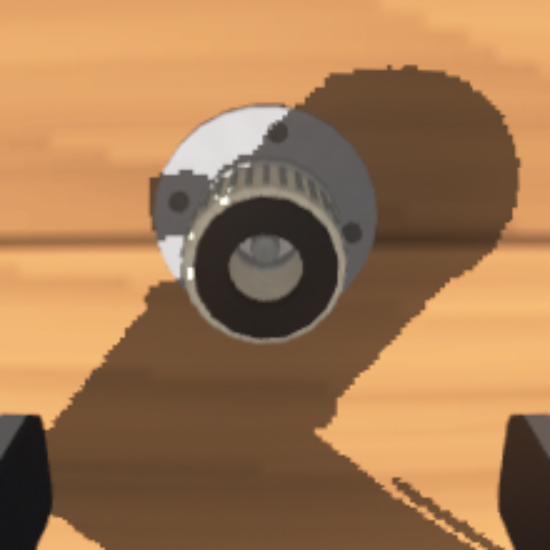

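Picture: the gasket lies flat and concentric on the element, with the post in the bore at (265,250). Now the cap, the black-knobbed one.

```bash
python3 -m pendant '[0.019,0.02,0,0,3,0,0, 0,0,0,0,4,0,0, 0,0,0,0,4,0,0, 0,0,0,0,4,0,0, 0,0,0,0,4,0,0, 0,0,0,0,4,0,0, 0,0,0,0,4,0,0, 0,0,0,0,4,0,0, 0,0,0,0,4,0,0, 0,0,0,0,4,0,0]' >/dev/null;  python3 -m pendant '[0,0,0,0,4,0,0, 0,0,0,0,4,0,0, 0,0,0,0,4,0,0, 0,0,0,0,4,0,0, 0,0,0,0,4,0,0, 0,0,0,0,0,0,0]' >/dev/null; python3 -c "
from h import *
wfit('cap_knob',(.434,-.318),0)
go([.434,-.318,.12])"
```

```text
cap_knob 0.9 [ 0.4351 -0.3168] ratio 0.99
cap_knob 0.75 [ 0.5273 -0.34  ] ratio 0.98
cap_knob 0.73 [ 0.468  -0.2245] ratio 0.96
t 31.3 pos [ 0.4332 -0.3166  0.1578] shift cm [0.18 0.12 3.78] turn [0.005 0.027 0.008] F [ 0.3 -0.5  0.5] w 1.001 q [-0.33  0.28 -0.06  0.01 -1.26  1.9 ]
```

```bash
python3 -m pendant '[0.005,0.027,0.008,0.2,0.1,2,0.4, 0,0,0,0,0,2,0.4, 0,0,0,-0.05,0,2,0.4, 0,0,0,0,0,0,0.4]' >/dev/null; python3 -c "
from h import *
wfit('cap_knob',(.434,-.318),0,'w_cap.png')
go([.435,-.317,.05])"
```

```text
cap_knob 0.94 [ 0.5271 -0.3402] ratio 0.98
cap_knob 0.81 [ 0.4352 -0.3168] ratio 1.0
cap_knob 0.72 [ 0.468  -0.2242] ratio 0.99
t 31.73 pos [ 0.4367 -0.3159  0.099 ] shift cm [-0.2  0.1  4.9] turn [ 0.003 -0.006  0.003] F [ 0.1 -1.1 -0.4] w 0.603 q [-0.33  0.31 -0.17  0.   -1.09  1.91]
```

View pics/w_cap.png

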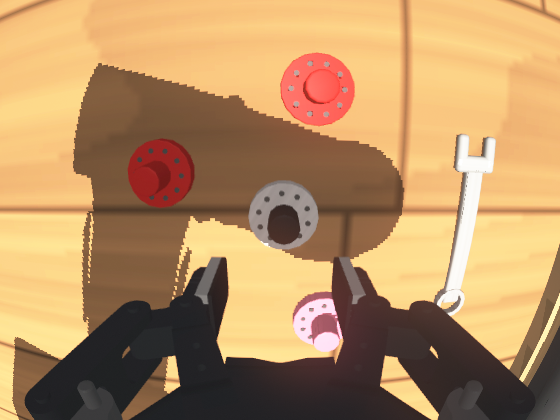

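Picture: the black-knobbed cap is at (284,215), in the jaw midline, with red caps at (161,173) and (317,88) and the pink one at (320,322), all clear of the fingers. Descend onto the knob.

```bash
python3 -m pendant '[0.003,-0.006,0.003,-0.2,0.1,2,0.4, 0,0,0,-0.05,0,2,0.4, 0,0,0,0,0,0.5,0.4, 0,0,0,0,0,0,0.4]' >/dev/null; python3 -c "
from h import *
wfit('cap_knob',(.434,-.318),0)
go([.4352,-.3168,.016])"
```

```text
cap_knob 0.96 [ 0.3496 -0.3467] ratio 0.53
cap_knob 0.86 [ 0.5274 -0.3399] ratio 0.98
cap_knob 0.75 [ 0.4351 -0.3169] ratio 0.99
t 32.17 pos [ 0.4402 -0.3174  0.0611] shift cm [-0.55 -0.09  4.5 ] turn [ 0.007 -0.011  0.006] F [ 0.6 -0.8  0.6] w 0.598 q [-0.33  0.35 -0.22  0.   -0.99  1.91]
```

```bash
python3 -m pendant '[0.007,-0.011,0.006,-0.55,-0.05,0.5,0.4, 0,0,0,-0.05,0,1.5,0.4, 0,0,0,0,0,0.8,0.4, 0,0,0,0,0,0,0.4]' >/dev/null; python3 -c "
from h import *
go([.4352,-.3168,.016])"
```

```text
t 32.5 pos [ 0.4367 -0.3181  0.0369] shift cm [-0.16 -0.14  2.08] turn [ 0.003 -0.006  0.001] F [-0.4  0.3  0.1] w 0.603 q [-0.34  0.37 -0.25  0.   -0.94  1.91]
```

```bash
python3 -m pendant '[0.003,-0.006,0.001,-0.2,-0.14,0.4,0.4, 0,0,0,0,0,0.9,0.4, 0,0,0,0,0,0.7,0.4, 0,0,0,0,0,0,0.4]' >/dev/null; python3 -c "
from h import *
go([.4352,-.3168,.016])"
```

```text
t 32.83 pos [ 0.4353 -0.3172  0.0168] shift cm [-0.01 -0.04  0.08] turn [ 0.001 -0.001 -0.001] F [ 1.  -0.  -0.5] w 0.6 q [-0.34  0.4  -0.27  0.   -0.9   1.91]
```

```bash

python3 -m pendant '[0,0,0,0,0,0,1, 0,0,0,0,0,0,1, 0,0,0,0,0,0,1, 0,0,0,0,0,0,1, 0,0,0,0,0,0,1, 0,0,0,0,0,0,1, 0,0,0,0,0,0,1]' |grep -E "pos|force|grip"
python3 -m pendant '[0,0,0,0,0,-1,1, 0,0,0,0,0,-2,1, 0,0,0,0,0,0,1]' |grep -E "pos|force|grip"; python3 -c "
from h import *
held('cap_knob',-.0165)
go([.4487,.2977,.19])"
```

```text
position: [0.4352, -0.3172, 0.0169]
force: [-0.1, -0.1, -1.7]
gripper_width: 0.233
position: [0.4344, -0.317, 0.0482]
force: [-0.1, -0.9, -0.5]
gripper_width: 0.233
held cap_knob 0.94 [-57.1 -12.6] mm ratio 0.07
held cap_knob 0.92 [ 90.1 -19.1] mm ratio 0.66
t 33.77 pos [ 0.4328 -0.3158  0.0453] shift cm [  1.42 -61.4  -14.32] turn [-0.003  0.005 -0.002] F [-0.6  1.  -1.2] w 0.231 q [-0.34  0.36 -0.24 -0.   -0.97  1.91]
```

```bash

python3 -m pendant '[0,0,0,0,0,-3,1, 0,0,0,0,0,-4,1, 0,0,0,0,-1,-4,1, 0,0,0,0.1,-3,-2,1, 0,0,0,0.1,-4,0,1, 0,0,0,0.1,-4,0,1, 0,0,0,0.1,-4,0,1, 0,0,0,0.1,-4,0,1, 0,0,0,0.1,-4,0,1, 0,0,0,0.1,-4,0,1]' |grep -E "pos|force|grip"
python3 -m pendant '[0,0,0,0.1,-4,0,1, 0,0,0,0.1,-4,0,1, 0,0,0,0.1,-4,0,1, 0,0,0,0.1,-4,0,1, 0,0,0,0.1,-4,0,1, 0,0,0,0.1,-4,0,1, 0,0,0,0.1,-2,0,1, 0,0,0,0,0,0,1]' |grep -E "pos|force|grip"; python3 -c "
from h import *
held('cap_knob',-.0165)
go([.4487,.2977,.15])
save(get_image('wrist'),'w_capheld.png')"
```

```text
position: [0.4382, -0.0304, 0.1798]
force: [1.0, -0.3, -0.9]
gripper_width: 0.232
position: [0.4429, 0.247, 0.1795]
force: [0.7, -0.4, -0.4]
gripper_width: 0.234
held cap_knob 0.73 [ 1.2 -0.1] mm ratio 0.89
held cap_knob 0.58 [45.8 21.8] mm ratio 0.57
t 35.37 pos [0.4427 0.2441 0.1795] shift cm [ 0.59 -5.34  2.98] turn [-0.007  0.017 -0.011] F [ 0.3 -0.4 -1.2] w 0.233 q [ 0.8   0.2  -0.09 -0.02 -1.29  0.76]
```

View pics/w_capheld.png

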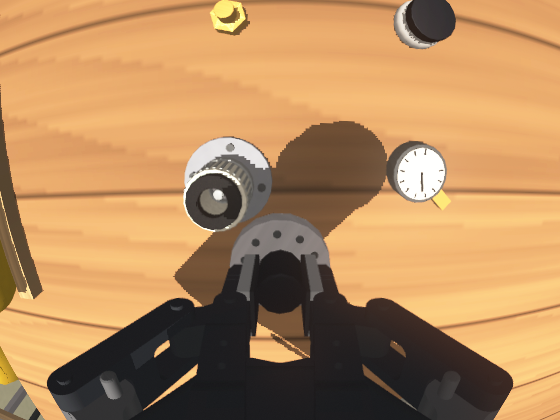

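Picture: the cap is held by its knob, disc at (280,250), with the stack ahead at (217,200). I check the offset in the hand from the disc's visible edge.

```bash

python3 -m pendant '[-0.007,0.017,-0.011,0.6,-2.7,0,1, 0,0,0,0,-2.6,0,1, 0,0,0,0,0,0,1]' |grep -E "pos|force|grip"; python3 -c "
from h import *
s=read_state();P=s['position'];p=get_image('wrist');f=wproj(s)
for d in trace(p,'cap_knob')[:1]:
  v,u=np.nonzero(d['region']);print('obs',v.min()-.5,u.min()-.5,u.max()+.5)
for dx in(-.001,0,.001):
  Q=np.array([f(p,[P[0]+dx+.026*np.cos(a),P[1]+.026*np.sin(a),P[2]-.0045]) for a in A]);print(dx,np.round([Q[:,1].min(),Q[:,0].min(),Q[:,0].max()],1))
go([.4487,.2977,.13])
wfit('gasket_center',(.4485,.298),.072)"
```

```text
position: [0.4498, 0.2928, 0.1803]
force: [-0.4, 0.2, -1.1]
gripper_width: 0.233
obs 213.5 229.5 328.5
-0.001 [220.7 228.3 330.2]
0 [218.7 228.2 330.3]
0.001 [216.7 228.1 330.4]
t 35.77 pos [0.4496 0.2905 0.1805] shift cm [-0.09 -0.73  5.05] turn [ 0.002 -0.001 -0.007] F [-0.5  0.3 -0.6] w 0.232 q [ 0.87  0.25 -0.03  0.   -1.29  0.7 ]
gasket_center 0.77 [0.4553 0.2987] ratio 0.66
```

```bash

python3 -c "
from h import *
s=read_state();P=s['position'];p=get_image('wrist');f=wproj(s)
m=max(trace(p,'cap_knob'),key=lambda d:d['region'][215:300,225:335].sum())['region']
im=cv2.resize(p['frame'][190:320,200:360,::-1],None,fx=3,fy=3,interpolation=cv2.INTER_CUBIC)
# silhouette contour rows per column, disc rim
cols=range(235,326,5); obs=[np.nonzero(m[:,c])[0].min()-.5 for c in cols]; print(obs)
def res(q,full=False):
  dx,dy,dz,tl=q; C=np.array([P[0]+dx,P[1]+dy,P[2]-.0045+dz])
  Q=np.array([f(p,C+.026*np.array([np.cos(a),np.sin(a),tl*np.cos(a)])) for a in np.linspace(-1.5,1.5,200)])
  o=np.argsort(Q[:,0]); return Q if full else np.interp(list(cols),Q[o,0],Q[o,1])-obs
for nm,fr in (('dx,dy',[0,1]),('dy,dz',[1,2]),('dx,dy,dz',[0,1,2]),('dy,tilt',[1,3])):
  def g(z): q=np.zeros(4); q[fr]=z; return q
  r=least_squares(lambda z:res(g(z)),np.zeros(len(fr)),x_scale=1e-3); print(nm,np.round(r.x*1e3,2),'rms px',round(np.sqrt(np.mean(r.fun**2)),2))
for q in res(np.zeros(4),True): cv2.circle(im,tuple(int(v) for v in (q-[200,190]+.5)*3),1,(0,255,0),-1)
sd=get_image('side');c=proj(sd,P);x,y=int(c[0]),int(c[1]);b=cv2.resize(sd['frame'][y-40:y+50,x-40:x+40,::-1],(320,360),interpolation=cv2.INTER_CUBIC)
b=cv2.copyMakeBorder(b,0,30,0,0,cv2.BORDER_CONSTANT)
cv2.imwrite('pics/w_chk.png',np.hstack([im,b]))"
```

```text
[np.float64(239.5), np.float64(231.5), np.float64(226.5), np.float64(222.5), np.float64(218.5), np.float64(216.5), np.float64(214.5), np.float64(212.5), np.float64(212.5), np.float64(212.5), np.float64(212.5), np.float64(213.5), np.float64(215.5), np.float64(217.5), np.float64(219.5), np.float64(223.5), np.float64(226.5), np.float64(232.5), np.float64(240.5)]
dx,dy [ 2.5  -0.14] rms px 1.29
dy,dz [-0.2  -9.14] rms px 0.55
dx,dy,dz [ -0.28  -0.21 -10.11] rms px 0.54
dy,tilt [-2.1000e-01 -3.9299e+02] rms px 0.58
```

View pics/w_chk.png

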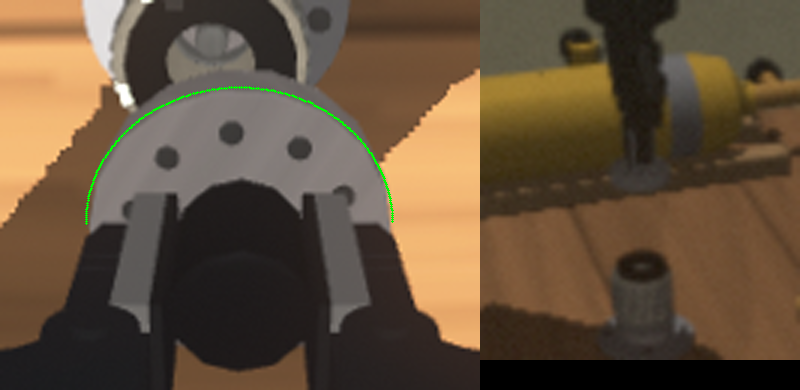

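Picture: the drawn rim follows the edge of the disc's top face. The extra rows were the visible side wall, so the cap is centred (within 0.3 mm) and level in the hand. In the side crop the cap hangs upright over the stack. Lowering.

```bash

python3 -m pendant '[0.002,0,-0.007,-0.1,-0.7,1,1, 0,0,0,0,0,1.5,1, 0,0,0,0,0,1.5,1, 0,0,0,0,0,0,1]' |grep -E "force"; python3 -c "
from h import *
go([.4487,.2977,.1])"
```

```text
force: [-0.5, 0.1, -1.5]
t 36.35 pos [0.4491 0.2975 0.1392] shift cm [-0.05 -0.    3.92] turn [-0.004 -0.003 -0.002] F [-0.5  0.1 -1.5] w 0.234 q [ 0.88  0.28 -0.1  -0.   -1.19  0.69]
```

```bash

python3 -m pendant '[-0.004,-0.003,-0.002,-0.1,0,1,1, 0,0,0,0,0,1,1, 0,0,0,0,0,0.8,1, 0,0,0,0,0,0,1]' |grep -E "force"; python3 -c "
from h import *
go([.4487,.2977,.1])"
```

```text
force: [0.1, 0.2, -0.5]
t 36.68 pos [0.448  0.2976 0.1086] shift cm [ 0.07 -0.01  0.86] turn [0. 0. 0.] F [ 0.1  0.2 -0.5] w 0.235 q [ 0.88  0.3  -0.15 -0.   -1.12  0.69]
```

```bash

python3 -m pendant '[0,0,0,0.03,0,0.4,1, 0,0,0,0,0,0.2,1, 0,0,0,0,0,0,1]' |grep -E "force"; python3 -c "
from h import *
go([.4487,.2977,.099])"
```

```text
force: [1.2, 0.2, -1.7]
t 36.93 pos [0.4486 0.2978 0.1021] shift cm [0.01 0.01 0.31] turn [ 0.    -0.     0.001] F [ 1.2  0.2 -1.7] w 0.235 q [ 0.88  0.31 -0.16  0.   -1.1   0.69]
```

```bash

python3 -m pendant '[0,0,0,0,0,0.2,1, 0,0,0,0,0,0.15,1, 0,0,0,0,0,0,1]' |grep -E "force"; python3 -c "
from h import *
go([.4487,.2977,.099])"
```

```text
force: [-1.3, 0.5, -1.5]
t 37.18 pos [0.4492 0.2982 0.0992] shift cm [-0.05  0.05  0.02] turn [-0.001 -0.002  0.001] F [-1.3  0.5 -1.5] w 0.235 q [ 0.88  0.31 -0.16  0.   -1.1   0.69]
```

```bash

python3 -m pendant '[-0.001,-0.002,0.001,-0.07,0.06,0.15,1, 0,0,0,0,0,0.05,1]' |grep -E "pos|force"; python3 -m pendant '[0,0,0,-0.03,0.02,0.1,1]' |grep -E "pos|force"
```

```text
position: [0.4495, 0.2983, 0.0986]
force: [-0.9, -0.8, 1.0]
position: [0.4496, 0.2982, 0.0986]
force: [-2.2, -0.7, 7.2]
```

```bash

python3 -m pendant '[0,0,0,-0.1,0.05,-0.25,1, 0,0,0,0,0,0,1, 0,0,0,0,0,0,1]' |grep -E "force"; python3 -c "
from h import *
go([.4486,.2978,.0985])"
```

```text
force: [0.5, -0.7, -1.4]
t 37.68 pos [0.4483 0.2977 0.1012] shift cm [ 0.03 -0.01  0.27] turn [-0.003 -0.003  0.   ] F [ 0.5 -0.7 -1.4] w 0.234 q [ 0.88  0.31 -0.16  0.   -1.1   0.69]
```

```bash

python3 -m pendant '[-0.003,-0.003,0,0,0,0.2,1, 0,0,0,0,0,0.1,1, 0,0,0,0,0,0,1]' |grep -E "force"; python3 -c "
from h import *
go([.4486,.2978,.0985])"
```

```text
force: [0.2, -0.2, 2.3]
t 37.93 pos [0.4486 0.2978 0.0986] shift cm [-0.   -0.    0.01] turn [ 0.    -0.001  0.001] F [ 0.2 -0.2  2.3] w 0.233 q [ 0.88  0.31 -0.16  0.   -1.1   0.69]
```

Contact, on target. Release and retreat, then check all of it.

```bash
python3 -m pendant '[0,0,0,0,0,0,0.6, 0,0,0,0,0,0,0.3, 0,0,0,0,0,0,0.3, 0,0,0,0,0,0,0.3, 0,0,0,0,0,-2,0.3, 0,0,0,0,0,-3,0, 0,0,0,0,0,-4,0, 0,0,0,0,0,-3,0, 0,0,0,0,0,0,0]' | grep -E "pos|force|grip"
python3 -m pendant '[0,0,0,-2,3,0,0, 0,0,0,-2,3,0,0, 0,0,0,-2,3,0,0, 0,0,0,0,0,0,0]' | grep -E "pos|force|grip"
python3 -c "
from h import *
wfit('cap_knob',(.4485,.298),.082,'w_fin.png')
wfit('stand',(.4485,.298),0)
t=get_image('top');s=get_image('side')
for p in(t,s):
  for n,z in(('cap_knob',.082),):
    for d in trace(p,n):
      x,a=fit(p,n,d['region'],(.4485,.298),z)
      if np.hypot(*(x-(.4485,.298)))<.03: print(n,np.round(x,4),round(a,2))
w=cv2.imread('pics/w_fin.png')
c=proj(s,[.4485,.298,.05]).astype(int);c2=proj(t,[.4485,.298,.05]).astype(int)
B=lambda f,c:cv2.resize(f[c[1]-45:c[1]+45,c[0]-45:c[0]+45,::-1],(360,360),interpolation=cv2.INTER_CUBIC)
cv2.imwrite('pics/fin.png',np.hstack([B(s['frame'],c),B(t['frame'],c2)]))
N2={'gauge_center':(.461,.107),'jar_center':(.61,.107),'coupling_center':(.611,.29),'wrench_grip':(.381,-.476)}
for n in N2: print(n,[np.round(d['centre'],3).tolist() for d in mark_of(t,n)[:1]],N2[n])
print(read_state()['time'])"
```

```text
position: [0.4473, 0.296, 0.2199]
force: [0.8, -0.3, 1.5]
gripper_width: 0.999
position: [0.3863, 0.2049, 0.2205]
force: [-0.4, -0.5, 0.0]
gripper_width: 1.001
cap_knob 0.65 [0.4484 0.2975] ratio 0.96
cap_knob 0.45 [ 0.4654 -0.1015] ratio 0.08
stand 0.75 [0.4499 0.2921] ratio 0.85
gauge_center [[0.457, 0.107, 0.013]] (0.461, 0.107)
jar_center [[0.606, 0.108, 0.022]] (0.61, 0.107)
coupling_center [[0.614, 0.29, 0.017]] (0.611, 0.29)
wrench_grip [[0.382, -0.477, 0.006]] (0.381, -0.476)
39.6167
```

View pics/fin.png

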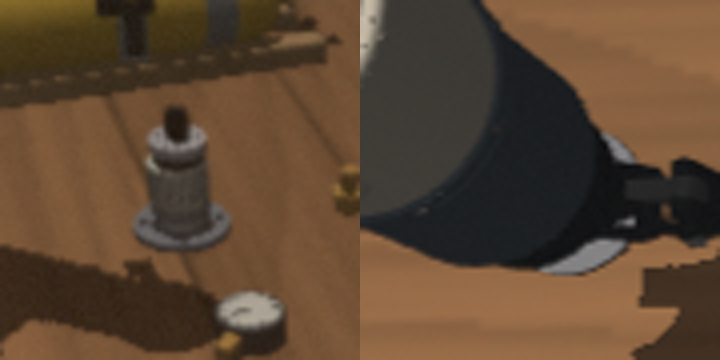

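View pics/w_fin.png

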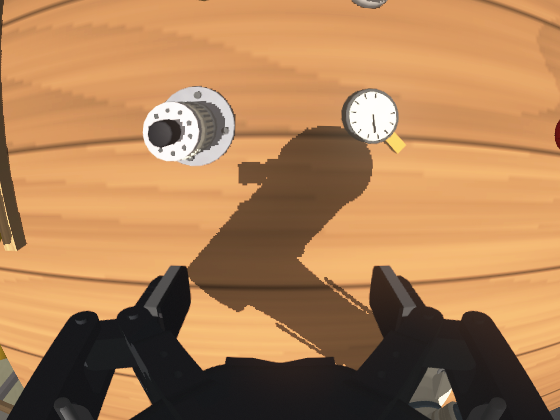

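The stack is upright: side crop (178,170), wrist view (175,130) with the knob up. The gripper is clear, and the cap fits at (0.4484, 0.2975) on the axis. Handing in.

```bash
python3 -c "
from plant import *
print(close_job())"
```

```text
the job is handed in; nothing more can be done
None
```

The filter is rebuilt and handed in at about 40 s. The ring, element, gasket and black-knobbed aluminium cap were each lowered onto the stand in that order until they touched, then released. Two of my move commands misfired along the way: one was refused for a miscounted row and retyped, and one touchdown of the gasket pressed briefly at about 22 N before I lifted and re-set it.

- **Final position:** wrist-camera fits put every part within about 1 mm of the post axis at (0.4483, 0.2977):

| Part | x, y (m) |
|---|---|
| Ring | (0.448, 0.2975) |
| Element | (0.449, 0.2985) |
| Gasket | (0.449, 0.2974) |
| Cap | (0.4484, 0.2975) |

- **Pictures:** the last views show the stack upright with the knob up and the gripper clear of it.
- **Bystanders:** the gauge, jar, coupling and wrench measured within 4 mm of where they started, which is the accuracy of the networks. I never reached for the red and pink caps, but I did not re-measure them at the end.
- **Checks that failed or disagreed:**
  - In the last top view the arm hid the stack, so no top or side fit of the cap came back and its centring rests on the wrist camera.
  - The last stand fit was about 6 mm off because the stack covered much of it. I relied on the earlier clear fits, which agreed to about 1 mm.

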